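# Step the range dial one click and start the capacitor test

### The job

Lay a fingertip on the face of the big knurled dial, press it lightly and drag it round clockwise until it clicks from the one-dot mark into the next detent, the two-dot mark, and not on to three dots. Then push the round start button on its small box fully down and let it come up again. Leave the toggle switch and everything else on the bench as it stands.

Things in the scene. Friction and masses are not known exactly. Their poses are not given: they have to be found in the camera images.
- dial_top (a point): Centre of the top face of the range dial: black disc 104 mm in diameter, vertical axis, top 56 mm above the bench, flat to 47 mm radius, fine radial knurling, no finger hole; too wide and low to grip. The frame turns with it: x along its white index line, z up. Pressed down 4 to 6 mm and dragged on a circle 25 to 38 mm from its centre, it follows the fingertip by friction.
- dial (a joint): Turn of the dial in rad, growing clockwise seen from above: 0 at the one-dot detent (start, within 0.05), 0.7 at the two-dot detent (wanted), 1.4 at the three-dot detent. Spring detents (up to 0.06 N m) pull it to the nearest of the three when let go; the crests lie at about 0.35 and 1.05.
- two_dots (a point): The two-dot mark (black dots 7 mm wide) on the cream desk unit (150 x 150 x 40 mm, bolted down) that carries the dial, 65 mm from the dial's axis; x points away from the axis. The one-dot and three-dot marks lie 0.7 rad to either side of it; clockwise from above the order is one, two, three.
- dial_spring (a joint): How far the sprung dial is pushed straight down, in m: 0 up, 0.008 bottomed. It takes 3 to 4 N to start and about 1 N per mm after that.
- start_button_top (a point): Centre of the top of the round grey start button, 32 mm in diameter, in a dark round housing on a cream box (80 x 80 x 50 mm, bolted down), to the left or the right of the dial; its z axis points up. It is pressed straight down.
- start_button (a joint): Travel of the start button in m: 0 up, 0.006 fully down (5 N); it springs back when let go.
- toggle (a joint): Angle in rad of the steel toggle switch on the other cream box of the same size, 0 as it stands; not to be moved.
- cap_tall: Capacitor standing upright, purple can 35 mm in diameter, 60 mm high; origin at the centre of its underside. Bystander.
- cap_short: Capacitor standing upright, 30 mm in diameter, 40 mm high; origin at the centre of its underside. Bystander.
- cap_wide: Capacitor standing upright, 48 mm in diameter, 55 mm high; origin at the centre of its underside. Bystander.
- parts_tray: Grey parts tray, 120 x 90 x 30 mm, origin at the centre of its underside. Bystander.
- screwdriver: Screwdriver lying along its own x axis. Bystander.
- jar: Closed jar, 60 mm in diameter, 70 mm high; origin at the centre of its underside. Bystander.
- mouse: Round black pointing device, 60 mm in diameter, 33 mm high; origin at the centre of its underside. Bystander.
There are look-alikes about, which are no part of the job. Leave any blue or turquoise look-alike of the part that bears dial_top alone. Leave any yellow look-alike of the part that bears start_button_top alone.

How it is judged:
By the outcome, as a careful person would: the job done as asked, in the order asked, and still so for the second after the job is handed in, with the robot touching nothing.
It also fails if it takes over 42 s, if anything falls off the work surface, if the arm or the gripper's body presses on something with over 40 N, if the wrist force passes 120 N, or if a joint passes its speed limit or range.

### The arm

A 7-joint arm with a two-finger parallel gripper is mounted at the origin on the work surface. World frame = base frame: x ahead of the robot, y to its left, z up, the work surface at z = 0. Lengths are in m, angles in rad, forces in N, time in s.
With the tool pointing down it reaches from about 0.4 to 0.85 m from the base axis. Payload 4.5 kg.
Tool frame: the origin (TCP) lies on the centre line of the jaws, within the pads' length; the fingertips stand r.tips_ahead ahead of it and the grasp point (between the pads) is the TCP (r.tips_ahead is the distance from the TCP to the fingertips, in m); z points along the fingers, y is the direction in which the jaws open and shut (so a half turn about z gives the same grasp; the last joint's range is limited). The gripper opens to 88 mm and grips with 3 to 60 N. Pads are 18 mm wide; open, the fingers measure 123 mm over their backs; the gripper's body (75 mm by 187 mm) begins 45 mm behind the grasp point.
Start: joints at [-1.283, 0.689, -0.195, 1.565, 0.157, 0.902, -0.215], TCP at [0.157, 0.605, 0.258] pointing down, gripper open.
Joint ranges: [-3.01, 3.01], [-0.46, 2.08], [-1.47, 1.51], [0.13, 2.56], [-1, 4.14], [0.04, 2.09], [-2.66, 2.66]. Speed limits (rad/s): [2.57, 2.57, 3.14, 3.14, 3.14, 3.14, 3.14].

### API

Orientations are given as a unit quaternion [x, y, z, w].
In Python, from plant import r gives the robot as it stands.
- The arm moves only by the shell command python3 -m inch 'ROWS' [FORCE]. ROWS is JSON, a list of rows, each a list of 5 numbers: the shift along the world's x, y, z in units of 25 mm (1.0 is 25 mm), then the turn about the world's z in units of 6 degrees (1.0 is 6 degrees), then the finger opening in mm, from 0 to 88.1. A call has 1 to 5 rows; each row shifts and turns the commanded pose from where the row before left it; what a row does not reach is not made up. A row lasts 1/10 s, in which the tool goes at most 50 mm and 8.59 degrees, less where a joint would pass 70% of its speed; a pose out of reach is approached as far as the arm can. A call is refused whole if a number of a shift passes 1 or a number of a turn 1, either way. A call with a gripper value outside its range is refused whole. The fingers move at their own pace and stop on an object; FORCE is the grip in N (left out, the last holds). Time passes only in rows, so rows that do not move let the fingers close. It gives the time, the measured TCP pose, the force and the opening at its end, in the units of the state.
- r.get_state(): the state, without advancing time (a new reading comes with each control period).
- r.snapshot(name): name is "scene" or "top"; returns a dict with "pixels" (420x560x3 uint8, red, green, blue), "range_z" (420x560 float32, m along the optical axis (not along the pixel's ray), 0 where there is no reading), "K" (3x3 intrinsics, pixels), "k1" (the pictures are not rectified: a ray, as slopes to the right and down, at radius r is drawn at 1 + k1 r^2 times it, then the intrinsics apply), "position" and "attitude" of the camera in the world. Camera axes: x right, y up, looking along -z (the intrinsics and any distortion apply to the point x, -y, -z); pixel columns grow to the right and rows downward; lengths in m; the calibration is good to about 2 mm. A picture is of the moment at which its call begins.
- r.finish_job(): hands the job in, once; it reports no verdict.
The state is a dict: "clock": time; "q": joint angles; "qd": joint speeds; "joint_torque": joint torques, N m; "tool_pos": TCP position; "eef_rot": TCP orientation; "contact_force": force on the tool from outside, world axes, zero at the start; "moment": the same for the moment, N m; "opening": opening from 0.0 (shut) to 1.0 (fully open).
Only numpy, scipy, OpenCV 4.12 (cv2) and the standard library are available. Lean on these libraries where they do the work, as an engineer would, in place of code of your own. Each camera call takes 0.05 s, during which the arm holds its last target. There are 200 camera calls.

## Working session

There is one attempt and no reset: what is moved stays moved. The work goes in short steps, Python scripts to look and compute and a shell command to move; the robot and the scene stay as the last step left them, time stands still between calls to the robot, and variables do not carry over. Pictures are saved under pics/ and viewed, about 8 in all and at most 12, crops included, and the job is handed in when it is done.

```bash
mkdir -p pics; ls; cat > h.py <<'E'
import numpy as np, cv2
from plant import r
from scipy.spatial.transform import Rotation as R
def rot(a):
    a=np.array(a); return a if a.shape==(3,3) else R.from_quat(a).as_matrix()
def snap(n,f=None):
    s=r.snapshot(n)
    if f: cv2.imwrite('pics/'+f,s['pixels'][:,:,::-1])
    return s
def ray(s,u,v):
    K=np.array(s['K']); xd=(u-K[0,2])/K[0,0]; yd=(v-K[1,2])/K[1,1]; x,y=xd,yd
    for _ in range(20):
        f=1+s['k1']*(x*x+y*y); x,y=xd/f,yd/f
    return rot(s['attitude'])@np.array([x,-y,-1])
def onz(s,u,v,z):
    d=ray(s,u,v); p=np.array(s['position']); return p+d*(z-p[2])/d[2]
def pt(s,u,v):
    return np.array(s['position'])+ray(s,u,v)*s['range_z'][int(v),int(u)]
E
python3 - <<'E'
from h import *
for n in('scene','top'):
    s=snap(n,n+'0.png'); print(n,s['position'],s['attitude'],s['k1'],s['K'])
st=r.get_state(); print(st['tool_pos'],st['eef_rot'],st['clock'],st['contact_force'],st['opening'],r.tips_ahead)
E
```

```text
pics
scene [0.98463166 0.26598144 0.89947916] [0.14283468 0.24092771 0.81808673 0.502281  ] 0.017151709365498338 [[394.98061118   0.         277.3396434 ]
 [  0.         394.98061118 217.23594622]
 [  0.           0.           1.        ]]
top [0.21241793 0.02809121 1.50467005] [-0.06991299  0.07676985  0.72559939 -0.68023826] 0.02899826380116697 [[509.97271347   0.         279.99057845]
 [  0.         509.97271347 216.03340601]
 [  0.           0.           1.        ]]
[0.15684638 0.60444932 0.25700194] [ 1.26546322e-01  9.91960367e-01 -8.10425652e-04 -5.02879085e-05] 0.1 [ 0.08346519 -0.64294115  0.52476   ] 1.002108155202785 0.019
```

View pics/scene0.png

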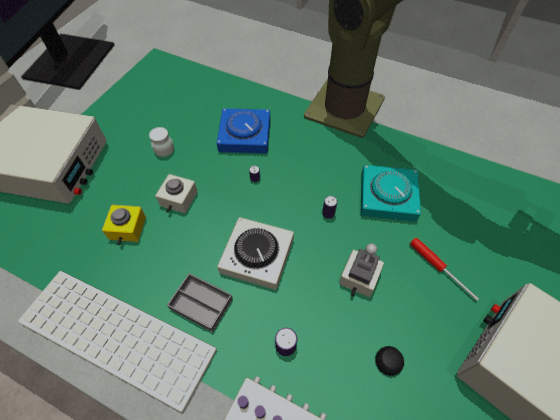

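View pics/top0.png

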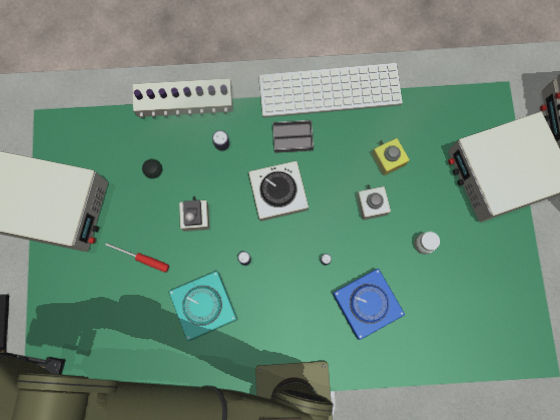

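Candidates for the dial, by top pixel: cream/black (278,188), turquoise (203,305) and blue (369,303). I choose the cream one. Candidates for the button: cream box with round grey button (375,202), yellow (392,155) and the toggle box (193,213). I choose (375,202). Next I measure both and check them in one close crop.

```bash
python3 - <<'E'
from h import *
s=snap('top'); t=snap('scene')
for nm,S,u,v,z in(('dial',s,278,188,.056),('dial',t,257,247,.056),('btn',s,375,201,.07),('btn',t,175,185,.07),('cap_wide',s,221,138,.055),('tray',s,293,136,.03),('jar',s,429,241,.07)):
    print(nm,onz(S,u,v,z).round(4),pt(S,u,v).round(4))
# refine: dark disc centroid
for S,(u0,v0),w in((s,(278,188),40),(t,(257,247),40)):
    g=S['pixels'][v0-w:v0+w,u0-w:u0+w].max(2)
    m=(g<75).astype(np.uint8); m=cv2.morphologyEx(m,cv2.MORPH_CLOSE,np.ones((7,7)))
    c=max(cv2.findContours(m,0,2)[0],key=cv2.contourArea); e=cv2.fitEllipse(c)
    print(e, onz(S,e[0][0]+u0-w,e[0][1]+v0-w,.053))
# button by height from depth
for S,(u0,v0) in((s,(375,202)),(t,(175,187))):
    P=np.array([[*pt(S,u,v),u,v] for u in range(u0-22,u0+22) for v in range(v0-22,v0+22)])
    z=P[:,2]; print(np.histogram(z,bins=np.arange(0,.1,.005)))
    q=P[z>.058]; print(q.mean(0),len(q),z.max())
a=cv2.resize(s['pixels'][145:235,235:325],(450,450),interpolation=2); b=cv2.resize(t['pixels'][165:300,150:300],None,fx=3,fy=3,interpolation=2)
a=cv2.resize(a,(350,405));cv2.imwrite('pics/crop1.png',np.hstack([a,b])[:,:,::-1])
E
```

```text
dial [0.6016 0.0044 0.056 ] [0.6035 0.0042 0.0489]
dial [0.6068 0.01   0.056 ] [0.608  0.0108 0.0586]
btn [ 0.541  -0.2729  0.07  ] [ 0.5405 -0.2724  0.0724]
btn [ 0.5481 -0.2669  0.07  ] [ 0.5488 -0.2661  0.0713]
cap_wide [0.7674 0.1649 0.055 ] [0.7677 0.165  0.0542]
tray [ 0.7695 -0.0523  0.03  ] [ 0.7755 -0.0532  0.0141]
jar [ 0.4148 -0.4136  0.07  ] [ 0.4146 -0.4132  0.0714]
((39.81621551513672, 40.72251510620117), (34.130889892578125, 34.82574462890625), 87.1838607788086) [0.60027025 0.00498196 0.053     ]
((37.71469497680664, 42.05214309692383), (39.00248718261719, 46.49850082397461), 67.52580261230469) [0.61290905 0.00688623 0.053     ]
(array([413,  78,  23,  18,  19,  28,  13,  18,  81, 281, 156,  65,  55,
        41,  45,   7,   0,   0,   0]), array([0.   , 0.005, 0.01 , 0.015, 0.02 , 0.025, 0.03 , 0.035, 0.04 ,
       0.045, 0.05 , 0.055, 0.06 , 0.065, 0.07 , 0.075, 0.08 , 0.085,
       0.09 , 0.095]))
[ 5.25754619e-01 -2.58661524e-01  1.43913041e-01  3.75443243e+02
  2.00394595e+02] 185 1.5046700530789447
(array([655,  29,  29,  35,  51,  39,  45,  53,  46, 251, 241,  31,  89,
        26,  74,   6,   0,   0,   0]), array([0.   , 0.005, 0.01 , 0.015, 0.02 , 0.025, 0.03 , 0.035, 0.04 ,
       0.045, 0.05 , 0.055, 0.06 , 0.065, 0.07 , 0.075, 0.08 , 0.085,
       0.09 , 0.095]))
[ 5.72711650e-01 -2.41317284e-01  1.09912386e-01  1.74191304e+02
  1.85930435e+02] 230 0.8994791552997838
```

View pics/crop1.png

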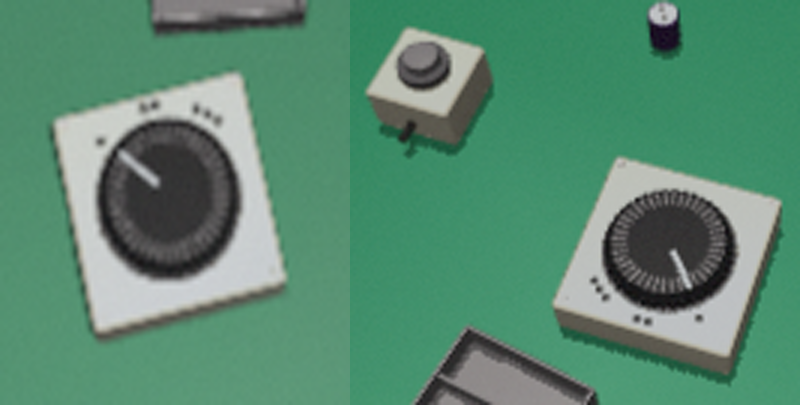

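The crop shows the cream unit with the dial's index line at the one-dot mark, in the left half around (140,168). The grey round button on its cream box is in the right half at (423,60). Dial centre is about (0.605,0.006) and the button about (0.545,-0.270). I'm setting out toward the robot-side part of the dial face with the jaws shutting on the way.

```bash
for i in 1 2 3 4; do python3 -m inch '[[0.7,-1,0,0,0],[0.7,-1,0,0,0],[0.7,-1,0,0,0],[0.7,-1,0,0,0],[0.7,-1,0,0,0]]' 20 | tail -3; done; python3 -m inch '[[0.7,-1,0,0,0],[0.7,-1,0,0,0],[0.7,-1,0,0,0],[0.7,-0.7,0,0,0],[0,0,0,0,0]]'
```

```text
eef_rot: [0.126, 0.992, -0.0, 0.0]
contact_force: [0.2, 0.9, -0.2]
opening: 0.567
eef_rot: [0.127, 0.992, 0.0, 0.0]
contact_force: [0.7, 0.2, 0.2]
opening: 0.112
eef_rot: [0.127, 0.992, 0.0, 0.0]
contact_force: [0.6, -0.4, -0.1]
opening: 0.005
eef_rot: [0.127, 0.992, 0.0, -0.0]
contact_force: [0.4, 0.5, 0.1]
opening: 0.004
clock: 2.7
tool_pos: [0.5789, 0.0085, 0.2574]
eef_rot: [0.13, 0.992, -0.001, 0.001]
contact_force: [-0.8, -0.0, 0.7]
opening: 0.004
```

```bash
python3 -m inch '[[0,0,-1,0,0],[0,0,-1,0,0],[0,0,-1,0,0],[0,0,-1,0,0],[0,0,-1,0,0]]' >/dev/null; python3 -m inch '[[0,0,-1,0,0],[0,0,-0.7,0,0],[0,0,0,0,0],[0,0,0,0,0]]'
python3 - <<'E'
from h import *
s=snap('scene');t=snap('top')
a=cv2.resize(s['pixels'][190:310,190:320],None,fx=3,fy=3,interpolation=2); b=cv2.resize(t['pixels'][140:260,210:340],None,fx=3,fy=3,interpolation=2)
cv2.imwrite('pics/c2.png',np.hstack([a,b])[:,:,::-1])
E
```

```text
clock: 3.6
tool_pos: [0.5766, 0.0134, 0.0905]
eef_rot: [0.126, 0.992, 0.0, -0.0]
contact_force: [-0.2, 0.3, -0.6]
opening: 0.007
```

View pics/c2.png

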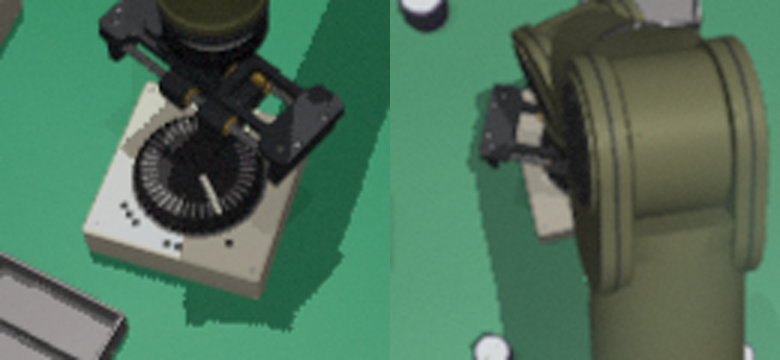

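The left half shows the shut fingertips above the robot side of the dial at (205,130), with the index line at (210,195) in clear view. Pressing now.

```bash
python3 -m inch '[[0,0,-0.5,0,0],[0,0,-0.1,0,0],[0,0,-0.1,0,0],[0,0,-0.1,0,0],[0,0,0,0,0]]'; python3 -m inch '[[0,0,0,0,0],[0,0,0,0,0]]'
```

```text
clock: 4.2
tool_pos: [0.5768, 0.0126, 0.0707]
eef_rot: [0.127, 0.992, 0.0, 0.0]
contact_force: [-1.9, -0.4, 8.4]
opening: 0.005
clock: 4.4
tool_pos: [0.5768, 0.0126, 0.071]
eef_rot: [0.127, 0.992, 0.0, 0.0]
contact_force: [-1.7, 0.9, 8.2]
opening: 0.008
```

```bash
python3 -m inch '[[0.034,0.117,0,-1,0],[0.046,0.112,0,-1,0],[0.057,0.107,0,-1,0],[0.068,0.1,0,-1,0],[0,0,0,0,0]]'; python3 - <<'E'
from h import *
s=snap('scene')
cv2.imwrite('pics/c3.png',cv2.resize(s['pixels'][190:310,190:320],None,fx=4,fy=4,interpolation=2)[:,:,::-1])
E
```

```text
clock: 4.9
tool_pos: [0.5833, 0.0241, 0.0713]
eef_rot: [0.331, 0.944, 0.001, 0.001]
contact_force: [0.1, 1.6, 6.8]
opening: 0.003
```

View pics/c3.png

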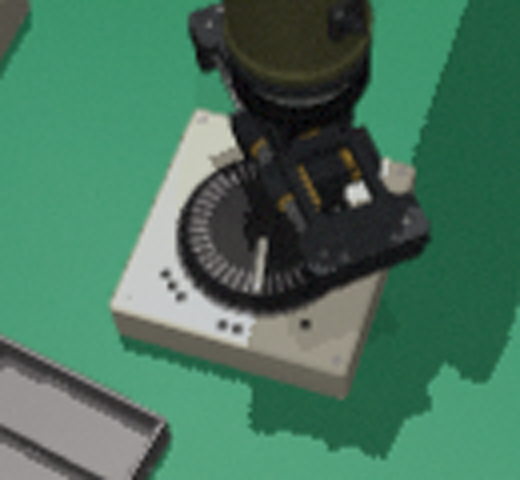

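The dial follows the finger. The line tip at (260,288) is about midway between one dot (305,323) and two dots (230,327). I'll drag on for the rest.

```bash
python3 -m inch '[[0.078,0.093,0,-1,0],[0.088,0.084,0,-1,0],[0.048,0.037,0,-0.5,0],[0,0,0,0,0]]'; python3 - <<'E'
from h import *
s=snap('scene')
cv2.imwrite('pics/c4.png',cv2.resize(s['pixels'][190:310,190:320],None,fx=4,fy=4,interpolation=2)[:,:,::-1])
E
```

```text
clock: 5.35
tool_pos: [0.5889, 0.0287, 0.0714]
eef_rot: [0.451, 0.893, 0.001, 0.002]
contact_force: [-0.1, 0.2, 7.4]
opening: 0.008
```

View pics/c4.png

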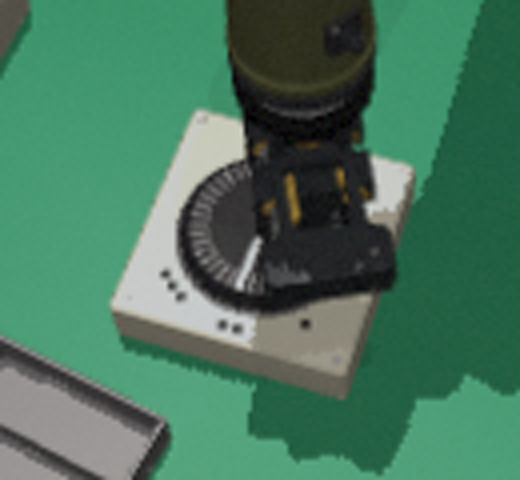

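The line now points at the two dots (230,327). Lifting straight up and moving over the button.

```bash
python3 -m inch '[[0,0,0.2,0,0],[0,0,0.6,0,0],[0,0,1,0,0],[0,0,0.5,0,0]]'; python3 -m inch '[[-0.15,-1,0,0,0],[-0.15,-1,0,0,0],[-0.15,-1,0,0,0],[-0.15,-1,0,0,0],[-0.15,-1,0,0,0]]'>/dev/null;python3 -m inch '[[-0.15,-1,0,0,0],[-0.15,-1,0,0,0],[-0.15,-1,0,0,0],[-0.15,-1,0,0,0],[-0.15,-1,0,0,0]]'>/dev/null; python3 -m inch '[[-0.15,-1,0,0,0],[-0.15,-1,0,0,0],[0,0,0,0,0],[0,0,0,0,0]]'; python3 - <<'E'
from h import *
s=snap('scene'); t=snap('top')
for S,(u0,v0) in((s,(175,187)),(t,(375,202))):
    P=np.array([[*pt(S,u,v),u,v] for u in range(u0-16,u0+16) for v in range(v0-16,v0+16)])
    q=P[(P[:,2]>.069)&(P[:,2]<.079)]; print(np.median(q,0),len(q))
a=cv2.resize(s['pixels'][150:300,130:320],None,fx=4,fy=4,interpolation=2)
cv2.imwrite('pics/c5.png',a[:,:,::-1])
E
```

```text
clock: 5.8
tool_pos: [0.5879, 0.0288, 0.1298]
eef_rot: [0.45, 0.893, 0.001, 0.001]
contact_force: [1.3, -1.3, -0.2]
opening: 0.004
clock: 7.2
tool_pos: [0.5421, -0.2712, 0.1278]
eef_rot: [0.451, 0.893, 0.0, -0.0]
contact_force: [0.3, 0.7, 0.6]
opening: 0.001
[ 5.52553490e-01 -2.67591524e-01  7.23094312e-02  1.73500000e+02
  1.85000000e+02] 46
[ 5.37275074e-01 -2.66814970e-01  7.13080800e-02  3.73000000e+02
  2.02000000e+02] 21
```

View pics/c5.png

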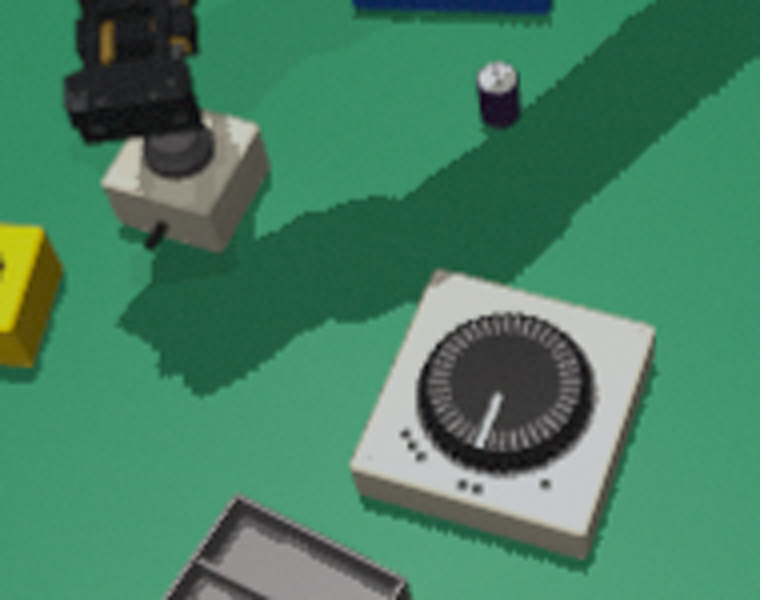

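The dial sits at two dots: the line at (485,425) points to (470,488). The tool is above the button box at (180,150). Descending onto the button.

```bash
python3 -m inch '[[0.1,0,-0.6,0,0],[0,0,-0.6,0,0],[0,0,-0.2,0,0],[0,0,0,0,0]]'; python3 -m inch '[[0,0,-0.1,0,0],[0,0,-0.08,0,0],[0,0,0,0,0]]'; python3 -m inch '[[0,0,-0.08,0,0],[0,0,0,0,0]]'
```

```text
clock: 7.7
tool_pos: [0.5441, -0.27, 0.0911]
eef_rot: [0.45, 0.893, 0.0, -0.002]
contact_force: [-1.2, 1.6, 2.5]
opening: 0.003
clock: 8.0
tool_pos: [0.5448, -0.2709, 0.0884]
eef_rot: [0.45, 0.893, 0.0, -0.0]
contact_force: [-1.2, 2.1, 3.2]
opening: 0.008
clock: 8.2
tool_pos: [0.5449, -0.2711, 0.0864]
eef_rot: [0.45, 0.893, 0.0, 0.0]
contact_force: [-0.9, 2.4, 4.1]
opening: 0.003
```

```bash
python3 -m inch '[[0,0,-0.06,0,0],[0,0,0,0,0],[0,0,0,0,0]]'; python3 -m inch '[[0,0,-0.06,0,0],[0,0,0,0,0],[0,0,0,0,0]]'
```

```text
clock: 8.5
tool_pos: [0.5449, -0.271, 0.0854]
eef_rot: [0.45, 0.893, 0.0, 0.0]
contact_force: [-2.2, 3.3, 8.4]
opening: 0.005
clock: 8.8
tool_pos: [0.545, -0.2711, 0.0853]
eef_rot: [0.45, 0.893, 0.0, 0.0]
contact_force: [-4.8, 4.0, 18.9]
opening: 0.009
```

That is a hard stop: z has stayed at 0.0853 while the force rose to 19 N, about 6 mm after first contact. Releasing, backing off and checking.

```bash
python3 -m inch '[[0,0,0.2,0,0],[0,0,0.4,0,0],[0,0,1,0,0],[0,0,1,0,0],[0,0,1,0,0]]' >/dev/null; python3 -m inch '[[-1,0,1,0,0],[-1,0,1,0,0],[-1,0,0,0,0],[-1,0,0,0,0],[0,0,0,0,0]]'; python3 - <<'E'
from h import *
s=snap('scene','end.png')
for S,(u0,v0) in((s,(175,187)),):
    P=np.array([[*pt(S,u,v),u,v] for u in range(u0-16,u0+16) for v in range(v0-16,v0+16)])
    q=P[(P[:,2]>.069)&(P[:,2]<.079)]; print(np.median(q,0),len(q))
E
```

```text
clock: 9.8
tool_pos: [0.441, -0.2726, 0.2236]
eef_rot: [0.452, 0.892, -0.001, -0.001]
contact_force: [0.6, 0.3, -0.0]
opening: 0.003
[ 5.47738118e-01 -2.73288064e-01  7.21031571e-02  1.73000000e+02
  1.83000000e+02] 87
```

View pics/end.png

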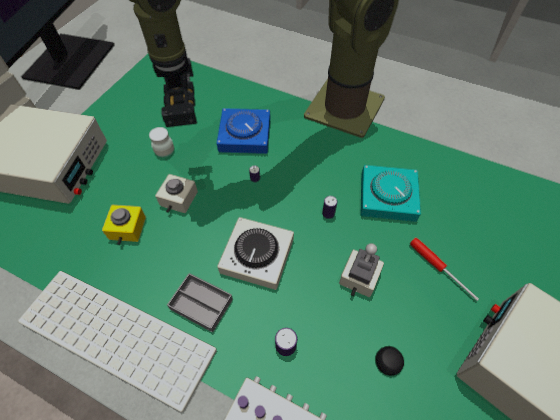

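The button is up again at z = 0.072, as before, at (175,185). The dial (257,247) points at two dots and everything else stands where it was, so I'm handing in.

```bash
python3 -c "
from plant import r
print(r.finish_job())"
```

```text
the job is handed in; nothing more can be done
None
```

The dial is at the two-dot mark and the start button has been pressed and released. I handed the job in about 10 s into the 42 s allowed; no verdict is reported.

- **Dial:** I pressed the shut fingertips on its face with about 8 N, roughly 4–5 mm down, and dragged it clockwise about 39°. After lifting clear, the index line pointed at the two dots, and still did in the last picture.
- **Start button:** I pressed it about 6 mm to a hard stop, where the force rose to about 19 N with no further travel. I then let it go, and its top measured 72 mm high again.
- **Everything else:** In the last picture the toggle, the bystanders and the look-alikes stood where they were. The robot was clear of everything, with about 0 N at the wrist.
- **Disagreement:** The two cameras differed by about 6–12 mm along x on where the dial and the button were. I worked from a position in between, and it caused no trouble. No check failed.

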